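Put a worn coupler through the chute of a lever-lid scrap bin

ROBOT

A 6-joint arm with a two-finger parallel gripper is mounted at the origin on a cart in front of the work surface, level with it; the furniture and walls round the work are solid. World frame = base frame: x ahead of the robot, y to its left, z up, the work surface at z = 0. Lengths are in m, angles in rad, forces in N, time in s.
With the tool pointing down it reaches from about 0.25 to 0.8 m from the base axis. Payload 8.5 kg.
Tool frame: the origin (TCP) lies between the finger pads; the fingertips stand 8 mm ahead of it and the grasp point (between the pads) lies 11 mm behind it (tcp_to_tips is the z of the fingertips in the tool frame, in m); z points along the fingers, y is the line along which they close (so a half turn about z gives the same grasp; the last joint's range is limited). The gripper opens to 85 mm and grips with 20 to 120 N. Pads are 22 mm wide; open, the fingers measure 114 mm over their backs; the gripper's body (76 mm by 85 mm) begins 54 mm behind the grasp point. The pads swing forward as they close: fully open they stand 13 mm farther back than shut.
Start: joints at [-1.257, 0.238, -0.013, 1.319, 0, 1.571], TCP at [0.162, -0.499, 0.239] pointing down, gripper open.
Joint ranges: [-2.66, 2.66], [-1.03, 1.9], [-1.14, 1.46], [-1.82, 2.27], [-1.45, 1.34], [-3.14, 3.14]. Speed limits (rad/s): [2.22, 2.22, 2.79, 3.14, 3.14, 3.14].

INTERFACE

Orientations are given as [roll, pitch, yaw] about the fixed x, y, z axes, in that order (R = Rz(yaw) Ry(pitch) Rx(roll)).
In Python, from cell import sense, camera, job_done, find_in, tip_of, tcp_to_tips gives the robot as it stands.
- The arm moves only by the shell command python3 -m jog 'ROWS'. ROWS is JSON, a list of rows, each an object with "dp": the shift along the tool's x, y, z in mm, a list of three; "twist": the turn about the tool's z in degrees; "grip": the opening, from -1 (shut) to 1 (fully open). In form: [{"dp": [x, y, z], "twist": twist, "grip": grip}, ...]. A call has 1 to 10 rows; each row is the pose to reach, as a shift and turn from the pose commanded when the call began, along the tool's axes at that moment; what a row does not reach only later rows make up. A row lasts 1/10 s, in which the tool goes at most 50 mm and 8.59 degrees, less where a joint would pass 70% of its speed; a pose out of reach is approached as far as the arm can. A call with a gripper value outside its range is refused whole. The fingers move at their own pace and stop on an object; the grip force is fixed at half the most. Time passes only in rows, so rows that repeat a pose let the fingers close. It gives the time, the measured TCP pose, the force, the opening and the grip force at its end, in the units of the state.
- sense(): the state, without advancing time (a new reading comes with each control period).
- camera(name): name is "side" or "top" or "wrist"; returns a dict with "frame" (480x640x3 uint8, red, green, blue), "range_z" (480x640 float32, m along the optical axis (not along the pixel's ray), 0 where there is no reading), "fx", "fy", "cx", "cy" (pixels), "world_from_camera" (4x4, takes a point from camera to world coordinates). Camera axes: x right, y up, looking along -z (the intrinsics and any distortion apply to the point x, -y, -z); pixel columns grow to the right and rows downward; lengths in m; the calibration is good to about 2 mm. A picture is of the moment at which its call begins.
- job_done(): hands the job in; it is judged then, once.
Trained networks look in a picture, given as the dict that the camera call returned (one of the last four; its "shot" number tells which), for a name from the list of things; names that differ only in an ending like _2 or _b are one class to them, and where a whole thing is asked for, a point or a joint stands for the part that bears it (a point fixed in the world has none). Each returns a list of dicts, best first, with "p" (0 to 1); they miss things now and then, are a little off and sometimes report something else, mostly with a low value. They report only what shows in the picture. A call takes as long as a camera call. They do not tell look-alikes from the thing itself.
- find_in(target, picture): "point" ([x, y, z] in m, in world coordinates, good to about 4 mm: the middle of the surface that is visible of it).
- tip_of(target, picture): "point" ([x, y, z] in m, in world coordinates, good to about 4 mm: a listed point, or the origin of a listed thing).
The state is a dict: "time": time; "q": joint angles; "qd": joint speeds; "tau": joint torques, N m; "ee_pos": TCP position; "ee_rot": TCP orientation; "ft_force": force on the tool from outside, world axes, zero at the start; "torque": the same for the moment, N m; "width": finger opening in m; "grip_force": force on a finger pad.
Only numpy, scipy, OpenCV 4.12 (cv2) and the standard library are available. Lean on these libraries where they do the work, as an engineer would, in place of code of your own. Each camera call takes 0.05 s, during which the arm holds its last target. There are 200 camera calls.

TASK

With a fingertip, push the worn air coupler along the scrap bin's loading trough until it slides down the chute and lies against the closed lid. Then press the lever at the bin's right side fully down and keep it down until the coupler has slipped into the bin, and slowly ease the lever up again so that the lid closes without slamming. Do not grip or lift the coupler, work the lid only by its lever, and leave the other things on the bench where they are.

Things in the scene. Friction and masses are not known exactly. Their poses are not given: they have to be found in the camera images.
- bin: Fixed grey sheet-steel scrap bin, 170 (x) x 150 (y) x 95 mm. Origin: centre of its underside, on the worktop; its x points from the trough to the lid hinge, y to its left, z up. On its -x side a bare steel trough, 104 mm wide inside, sides 17 mm high: flat and level at z 103 mm from x -250 (open end) to x -150 mm, then a slick chute down at 26 deg to the lid's front flange at x -89 mm.
- trough_bend (a point): Middle of the bend where the flat part of the trough ends and the chute begins, on the sheet's upper face: x -150, y 0, z 103 mm in the bin's frame. Same axes as the bin. A part whose middle is pushed past this line slides down by itself.
- coupler: Worn light-grey air coupler, a round part 22 mm across and 50 mm long, 70 g, lying on the flat part of the trough at any angle. Origin: middle of its underside as it starts; its own y runs along its length.
- lever_pad (a point): Middle of the upper face of the ribbed black pad (38 x 32 mm) on the front end of the steel lever, on the bin's -y side: at x -177, y -102, z 116 mm in the bin's frame with the lid shut. Moves with the lever: pressed fully down it is 64 mm lower (z 51 mm) and 2 mm nearer the trough's open end.
- bin_lever (a joint): Angle of the lever about its pivot on the bin's -y side wall (rad): 0 up at rest, 0.42 fully down on its stop, the pad 150 mm from the pivot. A push rod joins its rear end to the lid. About 4 to 7 N at the pad moves it; no spring, no catch: the lid's weight raises it again as soon as it is let go.
- bin_lid (a joint): Opening angle of the lid (rad): 0 shut, about 1.18 with the lever fully down, nearly in proportion to the lever. Grey sheet lid 175 x 160 mm, hinged at the bin's +x rim, 95 mm above the worktop; its front flange is the gate across the foot of the chute. Let go, it falls shut and slams.
- oil_bottle: Bystander: dropper bottle, 44 mm across, 126 mm tall, standing at the bin's -y side. Origin: centre of its foot.
- thread_tape: Bystander: white reel of thread tape, 52 mm across, 14 mm high, lying at the trough's +y side. Origin: centre of its underside.
- offcut: Bystander: strip of plywood, 22 x 100 x 12 mm, lying at the bin's +y side. Origin: centre of its underside.
- bolt: Bystander: steel hex bolt, 58 mm long, 20 mm high, lying on the worktop beyond the lever on the bin's -y side. Origin: centre of its underside.
- marker: Bystander: marker pen, 135 mm long, 16 mm thick, lying along the trough on its +y side. Origin: centre of its underside.
Not all that is in view belongs to the job. What is shaped like the coupler but orange or pink is not meant.

How it is judged:
By the outcome, as a careful person would: the job done as asked, in the order asked, and still so for the second after the job is handed in, with the robot touching nothing.
It also fails if it takes over 48 s, if anything falls off the work surface, if the arm or the gripper's body presses on something with over 40 N, if the wrist force passes 120 N, or if a joint passes its speed limit or range.

## Working session

There is one attempt and no reset: what is moved stays moved. The work goes in short steps, Python scripts to look and compute and a shell command to move; the robot and the scene stay as the last step left them, time stands still between calls to the robot, and variables do not carry over. Pictures are saved under pics/ and viewed, at most 10 in all, crops included, and the job is handed in when it is done.

```bash
mkdir -p pics; cat > h.py <<'E'
import numpy as np, cv2
from cell import *
def save(c,n): cv2.imwrite('pics/'+n,c['frame'][:,:,::-1])
E
python3 - <<'E'
from h import *
s=sense();print(s['time'],s['ee_pos'],s['ee_rot'],s['width'],tcp_to_tips)
for n in ['top','side']:
    c=camera(n);save(c,n+'1.png')
    print(n,c['world_from_camera'][:3,3])
    for t in ['bin','trough_bend','coupler','lever_pad','oil_bottle','bolt','marker','thread_tape']:
        print(t,[(np.round(d['point'],3).tolist(),round(d['p'],2)) for d in tip_of(t,c)[:3]])
E
```

```text
0.0 [ 0.16194442 -0.49897397  0.2386676 ] [-3.14011823e+00 -4.27924023e-05  3.13806560e-01] 0.08516650982976816 0.008
top [0.36368448 0.24917828 0.9376206 ]
bin [([0.628, 0.286, 0.002], 0.77)]
trough_bend [([0.477, 0.309, 0.102], 0.65)]
coupler [([0.295, 0.328, 0.0], 0.74), ([0.324, 0.236, 0.006], 0.71), ([0.422, 0.338, 0.102], 0.52)]
lever_pad [([0.433, 0.215, 0.118], 0.63)]
oil_bottle [([0.591, 0.093, -0.001], 0.9), ([0.513, 0.401, -0.001], 0.29)]
bolt [([0.687, 0.449, -0.001], 0.52), ([0.627, 0.285, 0.004], 0.3)]
marker [([0.515, 0.399, -0.0], 0.9), ([0.684, 0.452, -0.001], 0.72)]
thread_tape [([0.425, 0.467, 0.001], 0.85), ([0.485, 0.138, 0.002], 0.67)]
side [0.34039008 0.91220484 0.65509794]
bin [([0.625, 0.286, -0.002], 0.93)]
trough_bend [([0.474, 0.312, 0.102], 0.68)]
coupler [([0.428, 0.34, 0.105], 0.73), ([0.322, 0.236, 0.002], 0.73), ([0.294, 0.325, -0.001], 0.61)]
lever_pad [([0.431, 0.214, 0.114], 0.67)]
oil_bottle [([0.585, 0.096, -0.0], 0.64)]
bolt []
marker [([0.521, 0.397, -0.002], 0.66)]
thread_tape [([0.422, 0.472, -0.005], 0.68)]
```

View pics/top1.png

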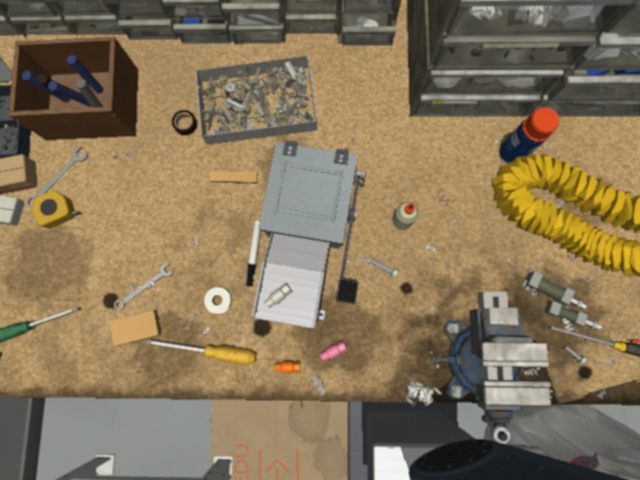

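View pics/side1.png

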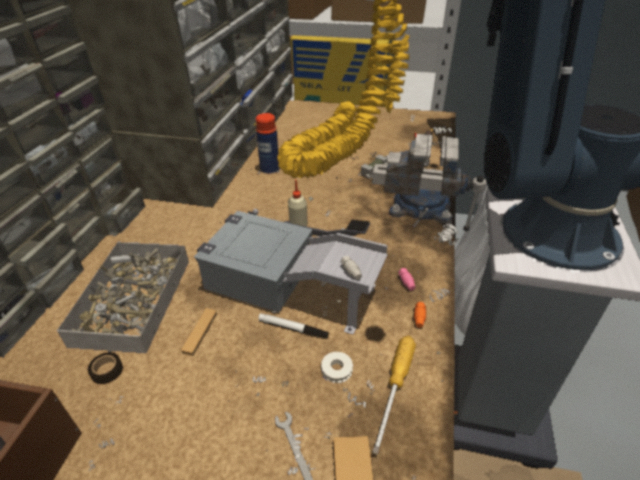

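Top view: the coupler lies diagonally in the trough at about (278,295), the lever pad at (347,290), and look-alikes in orange (287,367) and pink (333,351). The side view agrees. The vise near (500,350) is in the arm's path, so I'll measure heights.

```bash
cat >> h.py <<'E'
from scipy.spatial.transform import Rotation as R
def cloud(c):
    v,u=np.mgrid[:480,:640];z=c['range_z']
    P=np.stack([(u-c['cx'])/c['fx']*z,-(v-c['cy'])/c['fy']*z,-z,np.ones_like(z)],-1)@c['world_from_camera'].T
    P=P[...,:3];P[z==0]=np.nan;return P
B=np.array([.626,.286]);YAW=np.deg2rad(-9.2)
def inbin(P):
    c,s=np.cos(YAW),np.sin(YAW);d=P[...,:2]-B
    return np.stack([c*d[...,0]+s*d[...,1],-s*d[...,0]+c*d[...,1],P[...,2]],-1)
def toworld(x,y):
    c,s=np.cos(YAW),np.sin(YAW);return B+np.array([c*x-s*y,s*x+c*y])
def tool(p):  # shift in mm along tool axes to world p
    s=sense();return np.round(R.from_euler('xyz',s['ee_rot']).inv().apply(np.array(p)-s['ee_pos'])*1000).tolist()
E
python3 - <<'E'
from h import *
c=camera('top');P=cloud(c);Q=inbin(P);z=Q[...,2]
for y0 in np.arange(-.5,.2,.1):
    m=(P[...,1]>y0)&(P[...,1]<y0+.1)&(P[...,0]>.15)&(P[...,0]<.65)
    print(round(y0,1),[(round(x,2),round(float(np.nanmax(np.r_[0,P[...,2][m&(P[...,0]>x)&(P[...,0]<x+.1)]])),3)) for x in np.arange(.15,.65,.1)])
# walls of trough
m=(Q[...,0]>-.245)&(Q[...,0]<-.155)&(np.abs(Q[...,1])<.07)
w=m&(z>.112)
for sgn in (1,-1):
    k=w&(sgn*Q[...,1]>.045); print('wall',sgn,k.sum(),np.median(Q[k],0),[np.median(Q[k&(abs(Q[...,0]-x)<.02),1]) for x in(-.23,-.17)])
f=m&(z<.107)&(z>.09);print('floor z',np.median(z[f]),'x min',np.percentile(Q[(abs(z-.103)<.006)&(abs(Q[...,1])<.04)&(Q[...,0]<-.15),0],1))
k=m&(z>.111)&(abs(Q[...,1])<.045);q=Q[k];print('coupler',k.sum(),q.mean(0),q.min(0),q.max(0))
u,s,v=np.linalg.svd(q[:,:2]-q[:,:2].mean(0));print(v[0],s)
k=(abs(z-.116)<.012)&(Q[...,1]<-.075)&(Q[...,1]>-.13)&(Q[...,0]<-.14)&(Q[...,0]>-.21);print('pad',k.sum(),Q[k].min(0),Q[k].max(0),np.median(Q[k],0))
print(np.round(sense()['q'],3))
E
python3 -m jog '[{"dp":[0,0,-30],"twist":8,"grip":-1}]'
python3 -c "
from h import *;s=sense();print(s['q'],s['ee_rot'])"
```

```text
-0.5 [(np.float64(0.15), 0.0), (np.float64(0.25), 0.0), (np.float64(0.35), 0.0), (np.float64(0.45), 0.0), (np.float64(0.55), 0.0)]
-0.4 [(np.float64(0.15), 0.005), (np.float64(0.25), 0.029), (np.float64(0.35), 0.022), (np.float64(0.45), 0.115), (np.float64(0.55), 0.075)]
-0.3 [(np.float64(0.15), 0.009), (np.float64(0.25), 0.019), (np.float64(0.35), 0.036), (np.float64(0.45), 0.114), (np.float64(0.55), 0.077)]
-0.2 [(np.float64(0.15), 0.01), (np.float64(0.25), 0.165), (np.float64(0.35), 0.032), (np.float64(0.45), 0.064), (np.float64(0.55), 0.077)]
-0.1 [(np.float64(0.15), 0.422), (np.float64(0.25), 0.167), (np.float64(0.35), 0.161), (np.float64(0.45), 0.006), (np.float64(0.55), 0.071)]
-0.0 [(np.float64(0.15), 0.371), (np.float64(0.25), 0.06), (np.float64(0.35), 0.028), (np.float64(0.45), 0.011), (np.float64(0.55), 0.128)]
0.1 [(np.float64(0.15), 0.257), (np.float64(0.25), 0.006), (np.float64(0.35), 0.117), (np.float64(0.45), 0.108), (np.float64(0.55), 0.095)]
wall 1 128 [-0.20098624  0.05336032  0.12202255] [np.float64(0.0535371544294269), np.float64(0.0533117697750812)]
wall -1 129 [-0.20071583 -0.05429345  0.12207534] [np.float64(-0.05402743699864159), np.float64(-0.05437077913127403)]
floor z 0.10347555051199164 x min -0.2524125414285868
coupler 311 [-0.20855619  0.01705161  0.12186784] [-0.23077124 -0.00408775  0.11368395] [-0.18536754  0.03782797  0.12926635]
[-0.75047666  0.66089695] [0.24223945 0.1004315 ]
pad 477 [-0.19983027 -0.12018208  0.10418509] [-0.1471774  -0.08447442  0.12160339] [-0.17934129 -0.10164598  0.11565079]
[-1.257  0.238 -0.013  1.319 -0.     1.571]
time: 1.05
ee_pos: [0.1615, -0.4977, 0.2665]
ee_rot: [-3.135, 0.001, 0.173]
ft_force: [-0.4, -0.3, 0.7]
width: 0.0731
grip_force: 0.0
[-1.25703522e+00  2.32592093e-01  4.83974715e-02  1.39292359e+00
  2.10003073e-05  1.71119663e+00] [-3.13533003e+00  8.63882592e-04  1.73363436e-01]
```

```bash
python3 -m jog '[{"dp":[32,-35,-8],"twist":-8,"grip":-1},{"dp":[65,-70,-16],"twist":-16,"grip":-1},{"dp":[97,-105,-24],"twist":-24,"grip":-1},{"dp":[130,-139,-24],"twist":-32,"grip":-1},{"dp":[162,-174,-24],"twist":-40,"grip":-1},{"dp":[194,-209,-24],"twist":-48,"grip":-1},{"dp":[226,-243,-24],"twist":-56,"grip":-1},{"dp":[258,-278,-24],"twist":-64,"grip":-1},{"dp":[291,-313,-24],"twist":-72,"grip":-1},{"dp":[323,-348,-24],"twist":-80,"grip":-1}]'
python3 -c "
from h import *;s=sense();w=toworld(-.285,.027);print(w,s['q'],tool([*w,.2]),np.degrees(s['ee_rot']))"
```

```text
time: 2.05
ee_pos: [0.4206, -0.0987, 0.2936]
ee_rot: [3.141, 0.0, 1.576]
ft_force: [0.5, -0.9, 0.2]
width: 0.0001
grip_force: 0.0
[0.34898296 0.35821882] [-2.30553175e-01  6.33374378e-02 -8.82948997e-02  1.41825739e+00
 -2.00678301e-05  1.33476145e+00] [457.0, -69.0, 93.0] [1.79949765e+02 1.32650063e-02 9.03140719e+01]
```

```bash
python3 -m jog '[{"dp":[46,-7,0],"twist":-8,"grip":-1},{"dp":[91,-14,0],"twist":-16,"grip":-1},{"dp":[137,-21,0],"twist":-24,"grip":-1},{"dp":[183,-28,10],"twist":-32,"grip":-1},{"dp":[228,-34,20],"twist":-40,"grip":-1},{"dp":[274,-41,30],"twist":-48,"grip":-1},{"dp":[320,-48,40],"twist":-56,"grip":-1},{"dp":[366,-55,50],"twist":-64,"grip":-1},{"dp":[411,-62,70],"twist":-72,"grip":-1},{"dp":[457,-69,90],"twist":-80.5,"grip":-1}]'
python3 -c "
from h import *;s=sense();print(s['q'],inbin(s['ee_pos']),np.degrees(s['ee_rot']))
c=camera('side');save(c,'side2.png')
for x,y,z in[(-.285,.027,.102),(-.165,.027,.102),(-.15,.027,.102)]: print(tool([*toworld(x,y),z]))"
```

```text
time: 3.05
ee_pos: [0.3505, 0.358, 0.2033]
ee_rot: [3.14, 0.001, 2.982]
ft_force: [1.0, 0.6, -0.9]
width: 0.0001
grip_force: 0.0
[ 7.95904362e-01  2.11380448e-01 -1.42499257e-01  1.21555817e+00
 -9.80610718e-06  9.55863963e-01] [-0.28343861  0.0269936   0.2033119 ] [1.79936749e+02 4.53612725e-02 1.70834965e+02]
[-1.0, -5.0, 98.0]
[-121.0, -6.0, 97.0]
[-136.0, -6.0, 97.0]
```

View pics/side2.png

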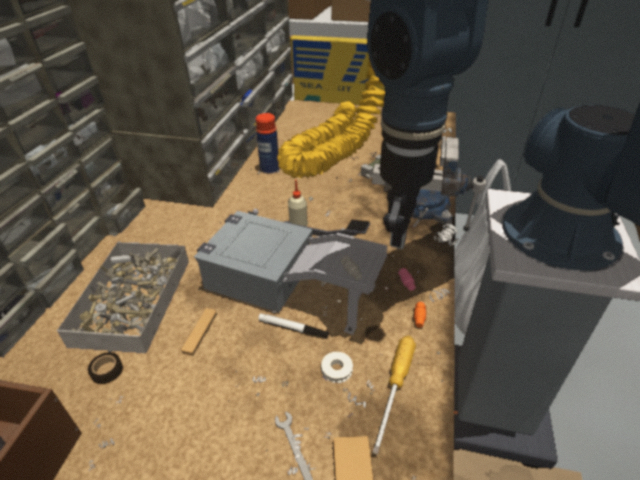

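The arm is behind the trough's open end at about (398,240); the coupler at (350,268) and the rest are undisturbed.

```bash
python3 -m jog '[{"dp":[0,-5,40],"twist":0,"grip":-1},{"dp":[0,-5,83],"twist":0,"grip":-1},{"dp":[0,-5,83],"twist":0,"grip":-1},{"dp":[-20,-5,83],"twist":0,"grip":-1},{"dp":[-40,-5,83],"twist":0,"grip":-1},{"dp":[-45,-5,83],"twist":0,"grip":-1},{"dp":[-50,-5,83],"twist":0,"grip":-1},{"dp":[-55,-5,83],"twist":0,"grip":-1},{"dp":[-60,-5,83],"twist":0,"grip":-1},{"dp":[-65,-5,83],"twist":0,"grip":-1}]'
cat > look.py <<'E'
from h import *;import sys
s=sense();print('tcp bin',inbin(s['ee_pos']),s['ft_force'])
for n in('top','side'):
    c=camera(n);save(c,n+sys.argv[1]+'.png')
    for d in find_in('coupler',c): print(n,np.round(inbin(np.array(d['point'])),3),round(d['p'],2))
E
python3 look.py 3
```

```text
time: 4.1
ee_pos: [0.4144, 0.3402, 0.1209]
ee_rot: [3.141, -0.0, 2.976]
ft_force: [0.3, 0.3, -0.1]
width: 0.0004
grip_force: 0.1
tcp bin [-0.2174979   0.01963884  0.12089357] [ 0.29418858  0.26999068 -0.07342603]
side [-0.29  -0.093  0.019] 0.75
side [-0.331 -0.011  0.017] 0.69
side [-0.101 -0.087  0.093] 0.64
side [-0.191  0.027  0.124] 0.56
```

```bash
python3 -c "
import cv2;a=cv2.imread('pics/side3.png')[180:360,180:440];cv2.imwrite('pics/c3.png',cv2.resize(a,None,fx=3,fy=3))"
```

```text
(no output)
```

View pics/c3.png

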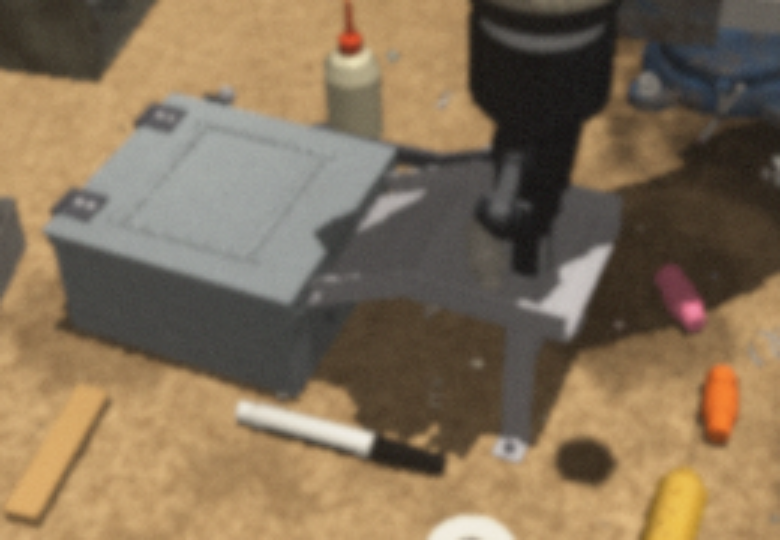

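The finger has swung the coupler across the trough (crop (488,255)), square in front of it. I'll keep pushing.

```bash
python3 -m jog '[{"dp":[-4,4,3],"twist":0,"grip":-1},{"dp":[-10,4,3],"twist":0,"grip":-1},{"dp":[-16,4,3],"twist":0,"grip":-1},{"dp":[-21,4,3],"twist":0,"grip":-1},{"dp":[-26,4,3],"twist":0,"grip":-1},{"dp":[-31,4,3],"twist":0,"grip":-1},{"dp":[-36,4,3],"twist":0,"grip":-1},{"dp":[-41,4,3],"twist":0,"grip":-1},{"dp":[-46,4,3],"twist":0,"grip":-1},{"dp":[-50,4,3],"twist":0,"grip":-1}]'
python3 look.py 4
```

```text
time: 5.3
ee_pos: [0.4649, 0.3357, 0.1176]
ee_rot: [3.141, 0.0, 2.975]
ft_force: [-0.6, -0.4, -0.1]
width: 0.0001
grip_force: 0.0
tcp bin [-0.16702225  0.0233457   0.11762662] [-0.63879617 -0.43018908 -0.05365968]
side [-0.104  0.016  0.101] 0.76
side [-0.289 -0.092  0.018] 0.74
side [-0.335 -0.009  0.019] 0.59
```

```bash
python3 -m jog '[{"dp":[6,0,-30],"twist":0,"grip":-1},{"dp":[10,-10,-55],"twist":0,"grip":-1},{"dp":[10,-50,-55],"twist":0,"grip":-1},{"dp":[10,-90,-55],"twist":0,"grip":-1},{"dp":[10,-128,-55],"twist":0,"grip":-1},{"dp":[10,-128,-55],"twist":0,"grip":-1}]'
python3 look.py 5;  python3 -c "
from h import *
c=camera('side');c2=camera('top');s=sense();print(inbin(s['ee_pos']),tool([*toworld(-.178,-.105),.126]))
for k in(c,c2):
  for d in tip_of('lever_pad',k): print(inbin(np.array(d['point'])),d['p'])
a=cv2.imread('pics/side5.png')[180:360,180:440];cv2.imwrite('pics/c5.png',cv2.resize(a,None,fx=3,fy=3))"
```

```text
time: 6.1
ee_pos: [0.4317, 0.2079, 0.1729]
ee_rot: [-3.14, -0.001, 2.973]
ft_force: [-1.1, 0.5, -0.3]
width: 0.0001
grip_force: 0.0
tcp bin [-0.17932287 -0.10819901  0.17288444] [-1.05236507  0.45303974 -0.26458472]
top [-0.287 -0.097  0.022] 0.67
top [-0.33  -0.017  0.018] 0.59
top [-0.107  0.012  0.101] 0.49
side [-0.331 -0.01   0.017] 0.79
side [-0.291 -0.094  0.02 ] 0.63
side [-0.109  0.02   0.099] 0.54
side [-0.012  0.011  0.096] 0.43
[-0.17817683 -0.10372273  0.17249097] [-0.0, -1.0, 46.0]
[-0.18149175 -0.09909181  0.1161    ] 0.57
```

View pics/c5.png

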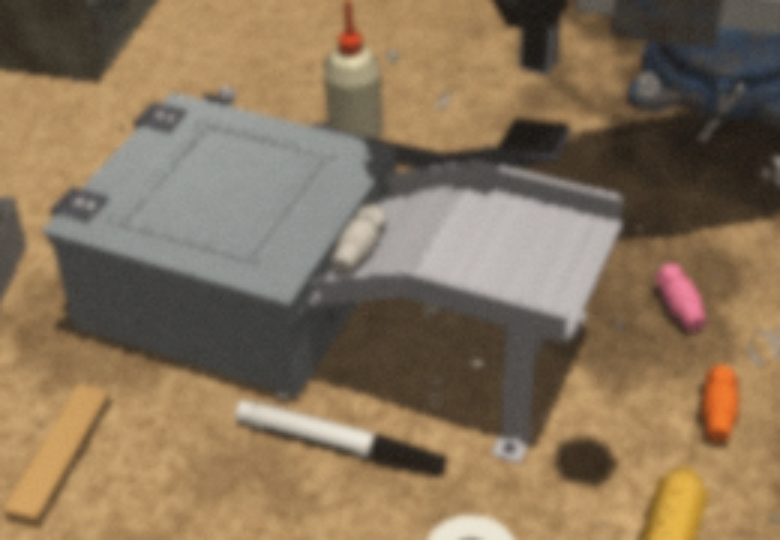

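The coupler rests against the lid's flange at crop (358,238), the chute and the scene are clear, and the finger is above the pad. Now I press.

```bash
python3 -m jog '[{"dp":[0,-1,30],"twist":0,"grip":-1},{"dp":[0,-1,42],"twist":0,"grip":-1},{"dp":[0,-1,48],"twist":0,"grip":-1},{"dp":[0,-1,56],"twist":0,"grip":-1},{"dp":[0,-1,66],"twist":0,"grip":-1},{"dp":[0,-1,76],"twist":0,"grip":-1},{"dp":[0,-1,86],"twist":0,"grip":-1},{"dp":[1,-1,96],"twist":0,"grip":-1},{"dp":[2,-1,104],"twist":0,"grip":-1},{"dp":[2,-1,110],"twist":0,"grip":-1}]'; python3 -m jog '[{"dp":[0,0,2],"twist":0,"grip":-1},{"dp":[0,0,3],"twist":0,"grip":-1},{"dp":[0,0,3],"twist":0,"grip":-1}]'
python3 look.py 6
```

```text
time: 7.5
ee_pos: [0.432, 0.2112, 0.0628]
ee_rot: [3.141, 0.001, 2.976]
ft_force: [1.4, 0.3, 5.2]
width: -0.0001
grip_force: 2.1
time: 7.8
ee_pos: [0.432, 0.2112, 0.0613]
ee_rot: [3.14, 0.002, 2.976]
ft_force: [-3.4, -1.5, 20.5]
width: -0.0004
grip_force: 10.4
tcp bin [-0.17953826 -0.10483439  0.06130612] [-3.41284119 -1.50189938 20.50113498]
top [-0.019  0.01   0.03 ] 0.75
top [-0.333 -0.015  0.019] 0.73
top [-0.29  -0.098  0.026] 0.62
side [-0.291 -0.092  0.016] 0.56
side [-0.332 -0.007  0.02 ] 0.51
```

```bash
python3 -c "
from h import *
save(camera('top'),'top7.png');print(sense()['ft_force'],sense()['ee_pos'])
a=cv2.imread('pics/top7.png')[120:340,200:440];cv2.imwrite('pics/c7.png',cv2.resize(a,None,fx=2.5,fy=2.5))"
```

```text
[-3.90292726 -1.66661832 20.71235498] [0.43199766 0.21123994 0.06130767]
```

View pics/c7.png

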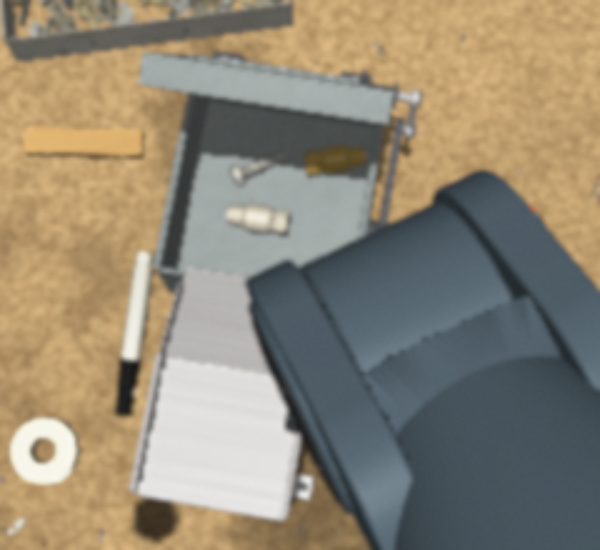

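The lid is open and the coupler lies inside the bin at crop (258,218). I'll ease the lever up slowly.

```bash
J='python3 -m jog'; python3 -m jog '[{"dp":[0,0,-2],"twist":0,"grip":-1},{"dp":[0,0,-4],"twist":0,"grip":-1},{"dp":[0,0,-6],"twist":0,"grip":-1},{"dp":[0,0,-8],"twist":0,"grip":-1},{"dp":[0,0,-10],"twist":0,"grip":-1},{"dp":[0,0,-12],"twist":0,"grip":-1},{"dp":[0,0,-14],"twist":0,"grip":-1},{"dp":[0,0,-16],"twist":0,"grip":-1},{"dp":[0,0,-18],"twist":0,"grip":-1},{"dp":[0,0,-20],"twist":0,"grip":-1}]'
python3 -m jog '[{"dp":[0,0,-2],"twist":0,"grip":-1},{"dp":[0,0,-4],"twist":0,"grip":-1},{"dp":[0,0,-6],"twist":0,"grip":-1},{"dp":[0,0,-8],"twist":0,"grip":-1},{"dp":[0,0,-9],"twist":0,"grip":-1},{"dp":[0,0,-11],"twist":0,"grip":-1},{"dp":[0,0,-12],"twist":0,"grip":-1},{"dp":[0,0,-14],"twist":0,"grip":-1},{"dp":[0,0,-15],"twist":0,"grip":-1},{"dp":[0,0,-17],"twist":0,"grip":-1}]'
python3 -m jog '[{"dp":[0,0,-1],"twist":0,"grip":-1},{"dp":[0,0,-2],"twist":0,"grip":-1},{"dp":[0,0,-4],"twist":0,"grip":-1},{"dp":[0,0,-5],"twist":0,"grip":-1},{"dp":[0,0,-6],"twist":0,"grip":-1},{"dp":[0,0,-7],"twist":0,"grip":-1},{"dp":[0,0,-8],"twist":0,"grip":-1},{"dp":[0,0,-9],"twist":0,"grip":-1},{"dp":[0,0,-10],"twist":0,"grip":-1},{"dp":[0,0,-11],"twist":0,"grip":-1}]'
```

```text
time: 9.05
ee_pos: [0.4308, 0.2104, 0.0797]
ee_rot: [-3.141, -0.001, 2.975]
ft_force: [-4.3, 2.3, 4.6]
width: 0.0002
grip_force: 2.9
time: 10.05
ee_pos: [0.4312, 0.2104, 0.0967]
ee_rot: [-3.141, 0.0, 2.975]
ft_force: [-2.0, 1.3, 6.4]
width: -0.0001
grip_force: 3.1
time: 11.05
ee_pos: [0.4322, 0.2103, 0.108]
ee_rot: [-3.141, 0.002, 2.975]
ft_force: [1.8, -0.9, 3.9]
width: 0.0007
grip_force: 2.3
```

16 mm left, taken slower still.

```bash
python3 -m jog '[{"dp":[0,0,-1],"twist":0,"grip":-1},{"dp":[0,0,-2],"twist":0,"grip":-1},{"dp":[0,0,-3],"twist":0,"grip":-1},{"dp":[0,0,-4],"twist":0,"grip":-1},{"dp":[0,0,-5],"twist":0,"grip":-1},{"dp":[0,0,-6],"twist":0,"grip":-1},{"dp":[0,0,-7],"twist":0,"grip":-1},{"dp":[0,0,-8],"twist":0,"grip":-1},{"dp":[0,0,-9],"twist":0,"grip":-1},{"dp":[0,0,-9.5],"twist":0,"grip":-1}]'
python3 -m jog '[{"dp":[0,0,-0.6],"twist":0,"grip":-1},{"dp":[0,0,-1.2],"twist":0,"grip":-1},{"dp":[0,0,-1.8],"twist":0,"grip":-1},{"dp":[0,0,-2.4],"twist":0,"grip":-1},{"dp":[0,0,-3],"twist":0,"grip":-1},{"dp":[0,0,-3.6],"twist":0,"grip":-1},{"dp":[0,0,-4.2],"twist":0,"grip":-1},{"dp":[0,0,-4.8],"twist":0,"grip":-1},{"dp":[0,0,-5.4],"twist":0,"grip":-1},{"dp":[0,0,-6],"twist":0,"grip":-1}]'
python3 -m jog '[{"dp":[0,0,-0.6],"twist":0,"grip":-1},{"dp":[0,0,-1.2],"twist":0,"grip":-1},{"dp":[0,0,-1.8],"twist":0,"grip":-1},{"dp":[0,0,-2.4],"twist":0,"grip":-1},{"dp":[0,0,-3],"twist":0,"grip":-1},{"dp":[0,0,-3.6],"twist":0,"grip":-1},{"dp":[0,0,-4.2],"twist":0,"grip":-1},{"dp":[0,0,-4.8],"twist":0,"grip":-1},{"dp":[0,0,-5.4],"twist":0,"grip":-1},{"dp":[0,0,-6],"twist":0,"grip":-1}]'
```

```text
time: 12.05
ee_pos: [0.4313, 0.2106, 0.1172]
ee_rot: [3.141, 0.0, 2.975]
ft_force: [3.1, -0.2, 4.1]
width: 0.0
grip_force: 2.3
time: 13.05
ee_pos: [0.4312, 0.2106, 0.1231]
ee_rot: [3.142, -0.0, 2.975]
ft_force: [4.3, 0.1, 3.2]
width: -0.0003
grip_force: 2.2
time: 14.05
ee_pos: [0.4311, 0.2106, 0.1291]
ee_rot: [3.142, -0.0, 2.975]
ft_force: [0.4, 0.3, -0.5]
width: -0.0001
grip_force: 0.0
```

Force is gone and the tip is clear of the pad. I'll retreat upward and check.

```bash
python3 -m jog '[{"dp":[0,0,-20],"twist":0,"grip":-1},{"dp":[0,0,-50],"twist":0,"grip":-1},{"dp":[0,0,-80],"twist":0,"grip":-1},{"dp":[0,0,-100],"twist":0,"grip":-1},{"dp":[0,0,-100],"twist":0,"grip":-1}]'
python3 look.py 8; python3 -c "
import cv2;a=cv2.imread('pics/side8.png')[180:360,180:440];cv2.imwrite('pics/c8.png',cv2.resize(a,None,fx=3,fy=3))"
```

```text
time: 14.55
ee_pos: [0.4324, 0.2112, 0.2318]
ee_rot: [3.139, 0.004, 2.975]
ft_force: [0.7, -1.3, 0.2]
width: 0.0001
grip_force: 0.0
tcp bin [-0.17913497 -0.10479794  0.23177536] [ 0.73119164 -1.25671747  0.24872664]
top [-0.288 -0.099  0.024] 0.61
top [-0.333 -0.014  0.019] 0.48
side [-0.334 -0.008  0.02 ] 0.62
side [-0.288 -0.092  0.022] 0.53
side [-0.16  -0.096  0.112] 0.22
```

View pics/c8.png

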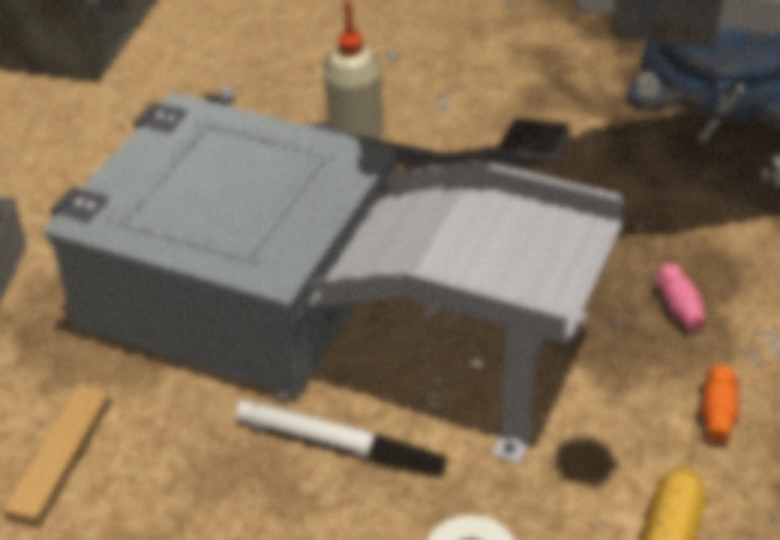

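The lid is shut, the lever pad is back up at crop (537,138), the trough is empty, and the bystanders are where they were.

```bash
python3 -c "
from cell import *;print(job_done())"
```

```text
the job is handed in; nothing more can be done
None
```

The job is handed in: the coupler is in the bin, the lid was eased shut with the lever, the bystanders in view look unmoved, and it took about 15 s of the 48 s allowed.

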